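# Dose a potted plug with the push-button pellet doser

## Task

Pick up the pellet doser by its two ribbed sides, stand it upright inside the low rim on the dosing stand's deck, over the pot, and let go of it. Then take it again the other way, between its button and the face opposite, squeeze the button fully home for a moment, and let go, so that the button springs back and the doser is left standing in the rim. Do not push the button before the doser is on the stand, and leave the other things where they are.

Things in the scene. Friction and masses are not known exactly. Their poses are not given: they have to be found in the camera images.
- doser: Loose pellet doser, 0.24 kg: grey block 40 x 40 mm in plan, 50 mm high, with a clear hopper and a round black cap (36 mm) on top, 70 mm high in all. Origin: centre of underside; z up. A sprung button sticks out of its +x face; the ribbed +y and -y faces are 40 mm apart. From -x face to button end: 58 mm button out, 44 mm fully in. Starts upright on the bench, any way round.
- doser_button (a joint): The doser's button, a black plunger 20 mm across, axis along the doser's x, 32 mm above its underside. Value: how far it is pressed in, m: 0 out (the spring holds it there), 0.014 fully home at a hard stop. The spring resists with about 4 N at first, 10 N at the end; pushed from the button's side alone, the doser slides or tips.
- button_face (a point): Centre of the button's outer face: 38 mm from the doser's vertical axis along its +x and 32 mm above its underside when out. Axes as the doser's.
- stand_nest (a point): Fixed metal stand, 116 x 116 mm, four posts, a black pot under its deck. Point: centre of the deck's upper face (60 mm above the bench, 16 mm drop hole); x, y along the deck's edges, z up. Round it a square black rim, 52 x 52 mm inside, 60 x 60 mm outside, 5 mm high: the doser's foot fits with 6 mm to spare on each side, square to the rim, in any of four directions.
- vial: Bystander: small round vial with a white cap, 25 mm across, 64 mm high, standing. Origin: centre of the underside.
- label_box: Bystander: low carton 61 x 88 x 46 mm. Origin: centre of the underside.
- sample_cup: Bystander: small lidded cup, 54 mm across, 28 mm high. Origin: centre of the underside.
- dibber: Bystander: wooden planting tool, 138 mm long along its y, 28 mm thick, lying. Origin: centre of the underside.
Not all that is in view belongs to the job. What is shaped like the part that bears stand_nest but green is not meant.

How it is judged:
By the outcome, as a careful person would: the job done as asked, in the order asked, and still so for the second after the job is handed in, with the robot touching nothing.
It also fails if it takes over 53 s, if anything falls off the work surface, if the arm or the gripper's body presses on something with over 40 N, if the wrist force passes 120 N, or if a joint passes its speed limit or range.

## Robot

A 6-joint arm with a two-finger parallel gripper is mounted at the origin on a cart in front of the work surface, level with it; the furniture and walls round the work are solid. World frame = base frame: x ahead of the robot, y to its left, z up, the work surface at z = 0. Lengths are in m, angles in rad, forces in N, time in s.
With the tool pointing down it reaches from about 0.375 to 0.9 m from the base axis. Payload 3.1 kg.
Tool frame: the origin (TCP) lies midway between the tips of the shut fingers; the grasp point (between the pads) lies 19 mm behind it; z points along the fingers, y is the line along which they close (so a half turn about z gives the same grasp; the last joint's range is limited). The gripper opens to 85 mm and grips with 20 to 120 N. Pads are 22 mm wide; open, the fingers measure 114 mm over their backs; the gripper's body (76 mm by 85 mm) begins 54 mm behind the grasp point. The pads swing forward as they close: fully open they stand 13 mm farther back than shut.
Start: joints at [1.032, 0.527, 1.433, -0, 1.181, -0.178], TCP at [0.22, 0.585, 0.231] pointing down, gripper open.
Joint ranges: [-3.08, 3.08], [-0.75, 2.2], [0.22, 2.44], [-1.43, 4.57], [0, 2.65], [-2.85, 2.85]. Speed limits (rad/s): [2.79, 2.79, 3.14, 3.14, 3.14, 3.14].

## Interface

Orientations are given as a unit quaternion [x, y, z, w].
In Python, from station import manip gives the robot as it stands.
- The arm moves only by the tool drive_tool, never from a script. Its argument "motion" is a list that holds one entry, the list of rows, each a list of 5 numbers: the finger opening in mm, from 0 to 85.4, then the shift along the tool's x, y, z in units of 30 mm (1.0 is 30 mm), then the turn about the tool's z in units of 8 degrees (1.0 is 8 degrees). In form: [[[fingers, x, y, z, yaw], ...]]. A call has 1 to 10 rows; each row is the pose to reach, as a shift and turn from the pose commanded when the call began, along the tool's axes at that moment; what a row does not reach only later rows make up. A row lasts 1/10 s, in which the tool goes at most 50 mm and 8.59 degrees, less where a joint would pass 70% of its speed; a pose out of reach is approached as far as the arm can. A call with a gripper value outside its range is refused whole. The fingers move at their own pace and stop on an object; "squeeze" is the grip in N (left out, the last holds). Time passes only in rows, so rows that repeat a pose let the fingers close. It gives the time, the measured TCP pose, the force, the opening and the grip force at its end, in the units of the state.
- manip.sense(): the state, without advancing time (a new reading comes with each control period).
- manip.snapshot(name): name is "side" or "top" or "wrist"; returns the picture (480x640x3 uint8, red, green, blue); there is no depth.
- manip.camera_model(name): a dict with "fov_y" (degrees; the focal length in pixels is half the picture's height over the tangent of half this angle, whatever the lens; pixels are square), "cx", "cy" (the principal point, pixels), "origin" and "orientation" of the camera in the world. Camera axes: x right, y up, looking along -z (the intrinsics and any distortion apply to the point x, -y, -z); pixel columns grow to the right and rows downward; lengths in m; the calibration is good to about 2 mm. The wrist camera is an equidistant fisheye: a pixel r from the principal point sees the ray r / f radians off the axis. A picture is of the moment at which its call begins: read the wrist's pose just before it. camera_model takes no time and is no camera call; for the wrist camera it gives the pose at the moment of the call.
- manip.sign_off(): hands the job in; it is judged then, once.
The state is a dict: "t": time; "q": joint angles; "qd": joint speeds; "tau": joint torques, N m; "tcp_pos": TCP position; "tool_rot": TCP orientation; "force": force on the tool from outside, world axes, zero at the start; "ft_torque": the same for the moment, N m; "finger_gap": opening from 0.0 (shut) to 1.0 (fully open); "gripper_force": force on a finger pad.
Only numpy, scipy, OpenCV 4.12 (cv2) and the standard library are available. Lean on these libraries where they do the work, as an engineer would, in place of code of your own. Each camera call takes 0.05 s, during which the arm holds its last target. There are 200 camera calls.

## Working session

There is one attempt and no reset: what is moved stays moved. The work goes in short steps, Python scripts to look and compute and a tool call to move; the robot and the scene stay as the last step left them, time stands still between calls to the robot, and variables do not carry over. Pictures are saved under pics/ and viewed, at most 10 in all, crops included, and the job is handed in when it is done.

Besides the shell and the picture viewer there is one more tool, called after "Call:" as name(argument=value, ...) on one line, values as JSON. drive_tool: Moves the arm, as the interface text tells. Its arguments: {"type":"object","properties":{"motion":{"type":"array","items":{"type":"array","items":{"type":"array","items":{"type":"number"}}}},"squeeze":{"type":"number"}},"required":["motion"]}

```bash
ls; mkdir -p pics; cat > h.py <<'E'
import numpy as np, cv2
from scipy.spatial.transform import Rotation as R
from station import manip
def ray(cam,u,v):
    f=240/np.tan(np.radians(cam['fov_y'])/2); x=(u-cam['cx'])/f; y=(v-cam['cy'])/f
    if cam.get('fish'):
        r=np.hypot(x,y); s=np.sin(r)/max(r,1e-9); d=np.array([x*s,-y*s,-np.cos(r)])
    else: d=np.array([x,-y,-1.])
    return np.array(cam['origin']), R.from_quat(cam['orientation']).apply(d/np.linalg.norm(d))
def plane(cam,u,v,z):
    o,d=ray(cam,u,v); return o+d*(z-o[2])/d[2]
def tri(a,b):
    (o1,d1),(o2,d2)=a,b
    t=np.linalg.lstsq(np.c_[d1,-d2],o2-o1,rcond=None)[0]
    p,q=o1+d1*t[0],o2+d2*t[1]; return (p+q)/2,np.linalg.norm(p-q)
def cam(n):
    c=dict(manip.camera_model(n)); c['fish']=n=='wrist'; return c
def snap(n,f):
    c=cam(n); im=manip.snapshot(n); cv2.imwrite('pics/'+f+'.png',im[:,:,::-1]); return c,im
E
python3 - <<'E'
from h import *
import json
print({k:np.round(v,3).tolist() for k,v in manip.sense().items()})
d={}
for n in ['side','top','wrist']:
    c,im=snap(n,n+'0'); d[n]=c; print(n,manip.camera_model(n))
E
```

```text
pics
{'t': 0.0, 'q': [1.033, 0.528, 1.434, -0.0, 1.181, -0.179], 'qd': [0.0, 0.003, -0.001, -0.001, -0.002, -0.0], 'tau': [-0.0, -44.235, -17.803, -0.0, 0.008, -0.0], 'tcp_pos': [0.22, 0.584, 0.23], 'tool_rot': [0.179, 0.984, -0.001, -0.0], 'force': [0.207, 0.642, -0.267], 'ft_torque': [0.013, -0.032, 0.032], 'gripper_force': 0.0, 'finger_gap': 1.003}
side {'fov_y': 44.76086852232205, 'cx': 325.0338174715702, 'cy': 237.48140608522613, 'origin': array([ 0.30344102, -1.29654503,  0.71867997]), 'orientation': array([ 0.53926362, -0.04387804, -0.08663767,  0.8365186 ])}
top {'fov_y': 57.12294826132732, 'cx': 313.2890350750327, 'cy': 240.79902697847558, 'origin': array([0.30182648, 0.11036946, 1.36777074]), 'orientation': array([ 0.07765709, -0.07592868, -0.69282545,  0.71287945])}
wrist {'fov_y': 65.70646984690485, 'cx': 326.7611351541309, 'cy': 240.19734860310916, 'origin': array([0.15443865, 0.60977527, 0.3737346 ]), 'orientation': array([-0.11402875, -0.07833384,  0.5631703 ,  0.81467814])}
```

View pics/top0.png

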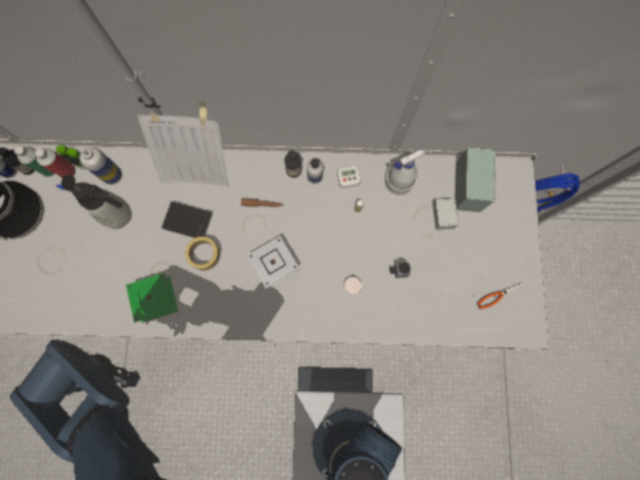

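View pics/side0.png

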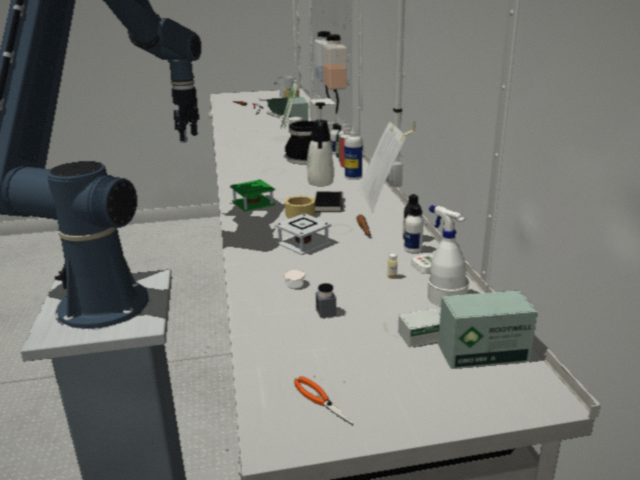

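Candidates for the doser: the grey block with black cap at top (401,268) / side (326,300), and the dark bottles at top (293,162) and (315,170). The block at (401,268) fits, with its button apparently towards image left. Candidates for the stand: the grey-white one at top (274,260) and the green one at (152,298), which is a decoy. I choose the grey one and check both in a crop.

```bash
python3 - <<'E'
from h import *
t=cv2.imread('pics/top0.png'); s=cv2.imread('pics/side0.png')
def c(im,u,v,r,k): return cv2.resize(im[v-r:v+r,u-r:u+r],(k,k),interpolation=cv2.INTER_CUBIC)
a=np.hstack([c(t,400,268,20,300),c(t,274,260,30,300)]); b=np.hstack([c(s,326,300,25,300),c(s,302,232,34,300)])
cv2.imwrite('pics/crop.png',np.vstack([a,b]))
T=cam('top');S=cam('side')
for z in (.0,.03,.05,.06,.07): print(z,plane(T,402,267,z).round(3),plane(T,273,261,z).round(3))
E
```

```text
0.0 [ 0.528 -0.162  0.   ] [0.536 0.243 0.   ]
0.03 [ 0.523 -0.156  0.03 ] [0.53 0.24 0.03]
0.05 [ 0.52  -0.152  0.05 ] [0.527 0.238 0.05 ]
0.06 [ 0.518 -0.15   0.06 ] [0.525 0.237 0.06 ]
0.07 [ 0.516 -0.148  0.07 ] [0.524 0.236 0.07 ]
```

View pics/crop.png

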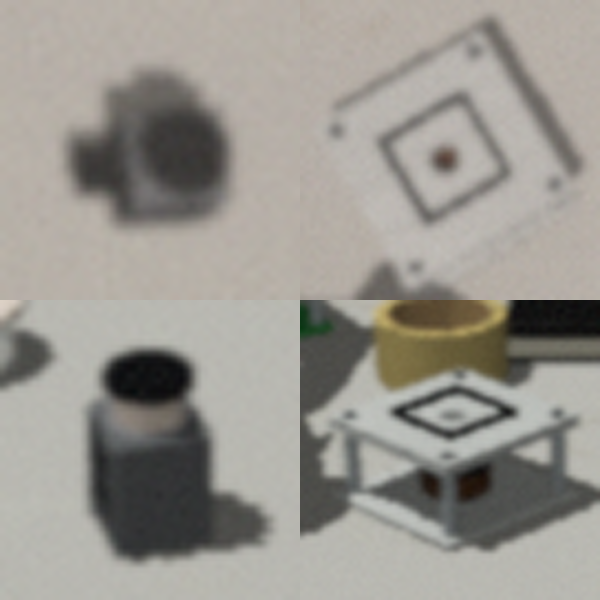

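```bash
python3 - <<'E'
from h import *
T=cam('top');S=cam('side')
print('cap',tri(ray(T,404.9,268.3),ray(S,325.7,287.8)))
print('hole',tri(ray(T,273,261.6),ray(S,302.5,224.1)))
c=[plane(T,244+x/5,230+y/5,.065) for x,y in ((163,95),(210,172),(130,222),(80,142))]
print(np.mean(c,0)); 
for i in range(4):
    d=c[(i+1)%4]-c[i]; print(np.linalg.norm(d),np.degrees(np.arctan2(d[1],d[0]))%90)
b=plane(T,380+75/7.5,248+162/7.5,.034); a=plane(T,404.9,268.3,.07)
print(b,a,np.degrees(np.arctan2(*(b-a)[1::-1])))
s=manip.sense(); print(R.from_quat(s['tool_rot']).as_matrix().round(3))
print(R.from_quat(cam('wrist')['orientation']).as_matrix().round(3))
E
```

```text
cap (array([ 0.51415105, -0.15803559,  0.06546721]), np.float64(0.0012245487003825911))
hole (array([0.524047  , 0.23723848, 0.05742159]), np.float64(0.000292247753729186))
[0.52290756 0.23607499 0.065     ]
0.05517967134082012 33.28135224721166
0.05600281619529631 34.17416759406481
0.05743056049850203 34.320453032393935
0.057053927508387066 31.906605454010503
[ 0.5133335  -0.11888259  0.034     ] [ 0.512796  -0.1570298  0.07     ] 89.19275471818739
[[-0.936  0.352 -0.001]
 [ 0.352  0.936 -0.001]
 [ 0.    -0.002 -1.   ]]
[[ 0.353 -0.9   -0.256]
 [ 0.935  0.34   0.098]
 [-0.001 -0.274  0.962]]
```

Doser cap at (0.514,-0.158,0.066) and hole at (0.524,0.237,0.057). Both heights match the text to within about 4 mm, and the rim comes out at 56-57 mm for a nominal 60. The button points along about +y (89°). I move above the doser, with the tool's y along world x.

Call:
drive_tool(motion=[[[85,-1,-1.1,0,0.5],[85,-2,-2.2,0,1],[85,-3,-3.3,0,1.5],[85,-4,-4.4,0,2],[85,-5,-5.5,0,2.5],[85,-6,-6.6,0,3],[85,-7,-7.7,0,3.5],[85,-8,-8.8,0,4],[85,-9,-9.9,0,4.5],[85,-9,-9.9,0,4.5]]])

```text
t: 1.15
tcp_pos: [0.3703, 0.208, 0.2314]
tool_rot: [0.478, 0.879, -0.0, 0.001]
force: [0.6, 0.5, -0.5]
finger_gap: 0.996
gripper_force: 0.0
```

```bash
cat >> h.py <<'E'
def go(x,y,z,A=None):
    """print shift (units) and yaw (units) from the present pose to TCP x,y,z with tool y at A deg"""
    s=manip.sense(); M=R.from_quat(s['tool_rot']).as_matrix(); a=np.degrees(np.arctan2(M[1,1],M[0,1]))
    print('tcp',np.round(s['tcp_pos'],4),'A',round(a,2),'q',np.round(s['q'],2),'t',s['t'],'F',np.round(s['force'],1),'gap',s['finger_gap'],s['gripper_force'])
    print('shift',(M.T@(np.array([x,y,z])-s['tcp_pos'])/.03).round(2),'yaw',None if A is None else round((a-A)/8,2))
E
python3 -c "
from h import *
go(.514,-.158,.23,-0.8)"
```

```text
tcp [0.3703 0.208  0.2314] A 32.93 q [ 0.25  0.26  1.91 -0.    0.97 -0.33] t 1.15 F [ 0.6  0.5 -0.5] gap 0.9962423775128542 0.0
shift [-12.84  -2.61   0.07] yaw 4.22
```

Call:
drive_tool(motion=[[[85,-1.3,-0.3,0,0.45],[85,-2.6,-0.6,0,0.9],[85,-3.9,-0.9,0,1.35],[85,-5.2,-1.2,0,1.8],[85,-6.5,-1.4,0,2.25],[85,-7.8,-1.6,0,2.7],[85,-9.1,-1.8,0,3.15],[85,-10.4,-2.1,0,3.6],[85,-11.7,-2.4,0,4.05],[85,-12.85,-2.6,0,4.2]]])

```text
t: 2.15
tcp_pos: [0.5159, -0.1538, 0.2311]
tool_rot: [0.709, 0.705, 0.0, -0.0]
force: [0.2, 0.3, -0.6]
finger_gap: 0.995
gripper_force: 0.0
```

Call:
drive_tool(motion=[[[85,0,0,0,0],[85,0,0,0,0]]])

```text
t: 2.35
tcp_pos: [0.515, -0.1523, 0.2307]
tool_rot: [0.708, 0.706, 0.0, -0.001]
force: [-0.1, 0.4, -0.7]
finger_gap: 0.996
gripper_force: 0.0
```

```bash
python3 -c "
from h import *
go(.514,-.158,.23,-0.8)
print(snap('wrist','w1')[0])
T=cam('wrist')
"
```

```text
tcp [ 0.515  -0.1523  0.2307] A -0.22 q [-0.5   0.41  1.65  0.    1.08 -0.49] t 2.35 F [-0.1  0.4 -0.7] gap 0.9956628087968015 0.0
shift [-0.19 -0.03  0.02] yaw 0.07
{'fov_y': 65.70646984690485, 'cx': 326.7611351541309, 'cy': 240.19734860310916, 'origin': array([ 0.51533978, -0.08228179,  0.37399951]), 'orientation': array([-0.1375981 ,  0.0011354 , -0.00253949,  0.99048424]), 'fish': True}
```

View pics/w1.png

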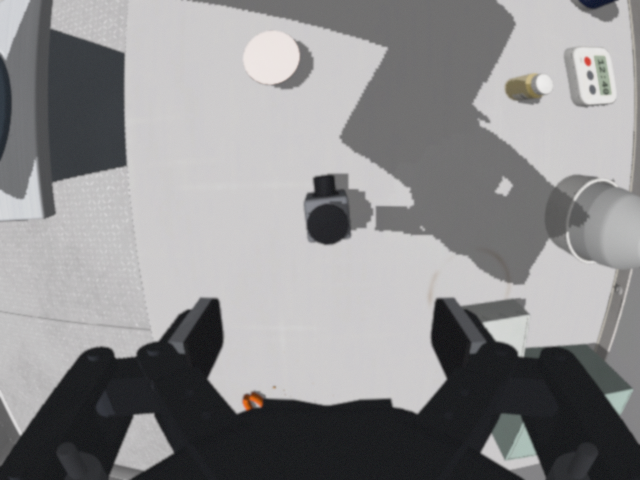

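The wrist view shows the doser at (328,222), with its cap at (328,224) and its button up the image at (325,185). Its sides face the fingers. I refine this with masks.

```bash
python3 - <<'E'
from h import *
im=cv2.imread('pics/w1.png'); c=dict(fov_y=65.70646984690485,cx=326.7611351541309,cy=240.19734860310916,origin=[0.51533978,-0.08228179,0.37399951],orientation=[-0.1375981,0.0011354,-0.00253949,0.99048424],fish=True)
g=cv2.cvtColor(im,cv2.COLOR_BGR2GRAY)
def blob(m,u,v):
    n,l,s,ce=cv2.connectedComponentsWithStats(m.astype(np.uint8)); k=l[v,u]; return (l==k),s[k],ce[k]
m=(g<45); m[:170]=0; m[260:]=0
m2=cv2.erode(m.astype(np.uint8),np.ones((9,9))); M,s,ce=blob(m2,328,224); print('cap',s,ce)
cu,cv_=s[0]+(s[2]-1)/2,s[1]+(s[3]-1)/2
T=cam('top'); 
print(plane(c,cu,cv_,.07),tri(ray(c,cu,cv_),ray(cam('side'),325.7,287.8)),tri(ray(c,cu,cv_),ray(T,404.9,268.3)))
print('cap width',plane(c,s[0]-4,cv_,.07)-plane(c,s[0]+s[2]+3,cv_,.07))
# button columns, front face
for r in range(172,198,3): 
    x=np.where(g[r,300:352]<45)[0]+300; print(r,x.min() if len(x) else None,x.max() if len(x) else None,g[r,325])
cv2.imwrite('pics/wc.png',cv2.resize(im[165:255,285:375],(600,600),interpolation=cv2.INTER_CUBIC))
E
```

```text
cap [313 210  30  28 596] [328.00167785 223.77181208]
[ 0.51510687 -0.15382957  0.07      ] (array([ 0.51518738, -0.15526532,  0.06396217]), np.float64(0.0001726727598202189)) (array([ 0.51532323, -0.15924362,  0.05273889]), np.float64(0.002671088205392156))
cap width [-0.03110662  0.00015295  0.        ]
172 None None 203
175 None None 107
178 316 333 42
181 315 333 43
184 316 333 40
187 316 334 40
190 316 334 44
193 315 338 38
196 313 321 48
```

View pics/wc.png

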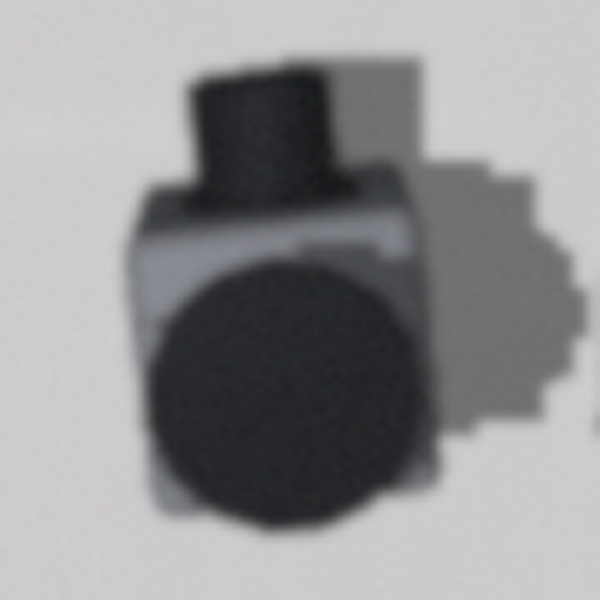

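```bash
python3 - <<'E'
from h import *
c=dict(fov_y=65.70646984690485,cx=326.7611351541309,cy=240.19734860310916,origin=[0.51533978,-0.08228179,0.37399951],orientation=[-0.1375981,0.0011354,-0.00253949,0.99048424],fish=True)
p=[plane(c,285+x/6.667-.4,165+y/6.667-.4,.05) for x,y in ((136,238),(412,210),(438,487),(160,512))]
print(np.round(p,4),np.mean(p,0))
for i in range(4):
    d=p[(i+1)%4]-p[i]; print(np.linalg.norm(d),np.degrees(np.arctan2(d[1],d[0])))
b=plane(c,285+262/6.667,165+75/6.667,.04); print(b, b-np.mean(p,0))
go(.515,-.156,.06,5.5)
E
```

```text
[[ 0.4953 -0.1373  0.05  ]
 [ 0.5319 -0.1338  0.05  ]
 [ 0.5357 -0.1718  0.05  ]
 [ 0.4979 -0.1751  0.05  ]] [ 0.51517637 -0.15449621  0.05      ]
0.036731407947132644 5.577954767680711
0.03820479152461297 -84.28927447124772
0.03796364938607761 -174.94295093195467
0.03787677049500968 93.84998838027693
[ 0.51242101 -0.1171319   0.04      ] [-0.00275536  0.0373643  -0.01      ]
tcp [ 0.5145 -0.1515  0.2308] A -0.16 q [-0.5   0.41  1.65  0.    1.08 -0.49] t 2.4 F [0.8 0.1 0.2] gap 0.9970120477354922 0.0
shift [-0.16  0.03  5.69] yaw -0.71
```

Call:
drive_tool(motion=[[[85,-0.1,0.02,1,-0.65],[85,-0.1,0.02,2,-0.65],[85,-0.1,0.02,3,-0.65],[85,-0.1,0.02,4,-0.65],[85,-0.1,0.02,5,-0.65],[85,-0.1,0.02,5.7,-0.65],[85,-0.1,0.02,6.4,-0.65],[85,-0.1,0.02,7.0,-0.65],[85,-0.1,0.02,7.2,-0.65],[85,-0.1,0.02,7.2,-0.65]]])

```text
t: 3.4
tcp_pos: [0.515, -0.1542, 0.0149]
tool_rot: [0.675, 0.738, -0.0, -0.001]
force: [0.1, 0.3, 0.9]
finger_gap: 0.997
gripper_force: 0.0
```

Call:
drive_tool(motion=[[[60,0,0,0,0],[45,0,0,0,0],[30,0,0,0,0],[30,0,0,0,0],[30,0,0,0,0],[30,0,0,0,0],[30,0,0,0,0],[30,0,0,0,0]]], squeeze=40)

```text
t: 4.2
tcp_pos: [0.5162, -0.1561, 0.0163]
tool_rot: [0.676, 0.737, 0.0, 0.001]
force: [0.1, 0.7, 6.0]
finger_gap: 0.462
gripper_force: 41.9
```

```bash
python3 -c "
from h import *
go(.515,-.1545,.015,5)
snap('wrist','w2')"
```

```text
tcp [ 0.5162 -0.1561  0.0163] A 4.98 q [-0.5   0.76  1.79  0.    0.59 -0.59] t 4.2 F [0.1 0.7 6. ] gap 0.4618196713658386 41.8698388338089
shift [ 0.06 -0.04  0.04] yaw -0.0
```

View pics/w2.png

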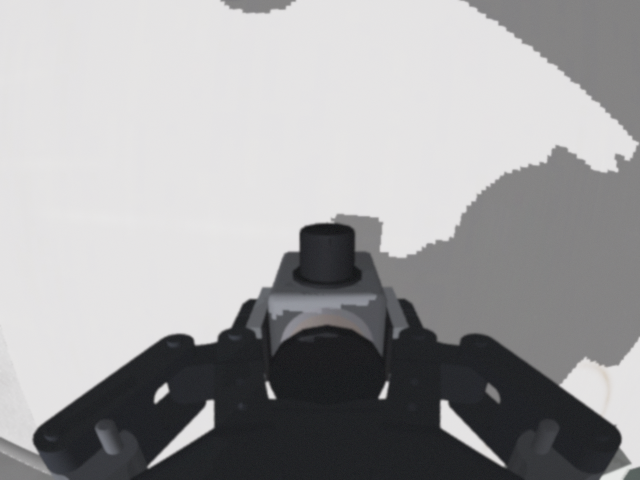

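The grasp is good: opening is about 39.5 mm, square, and the button at (327,245) is free. I lift, then carry the doser to a viewpoint before the stand.

Call:
drive_tool(motion=[[[30,0,0,-0.3,0],[30,0,0,-1,0],[30,0,0,-2,0],[30,0,0,-3,0],[30,0,0,-4,0],[30,0.4,0,-4.7,0],[30,1.2,0,-5.2,0],[30,2.2,0,-5.2,0],[30,3.3,0,-5.2,0],[30,4.4,0,-5.2,0]]])

```text
t: 5.25
tcp_pos: [0.5034, -0.0233, 0.1716]
tool_rot: [0.676, 0.737, -0.0, -0.0]
force: [1.0, 0.5, -2.3]
finger_gap: 0.464
gripper_force: 41.1
```

Call:
drive_tool(motion=[[[30,1,0.1,0,0],[30,1.9,0.3,0,0],[30,2.7,0.5,0,0],[30,3.4,0.7,0,0],[30,4,0.8,0,0],[30,4.2,0.8,0,0],[30,4.2,0.8,0,0],[30,4.2,0.8,0,0]]])

```text
t: 6.05
tcp_pos: [0.5168, 0.1026, 0.1712]
tool_rot: [0.676, 0.737, -0.0, -0.0]
force: [0.6, 0.8, -3.4]
finger_gap: 0.461
gripper_force: 41.1
```

```bash
python3 -c "
from h import *
go(.524,.237,.17,33.4)
c,im=snap('wrist','w3'); import json; json.dump({k:(v.tolist() if hasattr(v,'tolist') else v) for k,v in c.items()},open('w3.json','w')); print(c)"
```

```text
tcp [0.5168 0.1026 0.1712] A 4.98 q [-0.02  0.48  1.74 -0.    0.92 -0.1 ] t 6.05 F [ 0.6  0.8 -3.4] gap 0.4607623062422885 41.08487784862518
shift [4.44 0.63 0.04] yaw -3.55
{'fov_y': 65.70646984690485, 'cx': 326.7611351541309, 'cy': 240.19734860310916, 'origin': array([0.51069104, 0.1726443 , 0.31435687]), 'orientation': array([-0.13837679, -0.00546151,  0.04239594,  0.98945673]), 'fish': True}
```

View pics/w3.png

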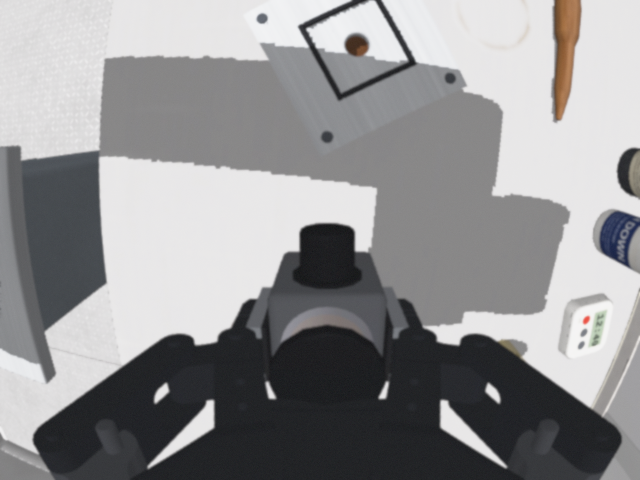

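The wrist view shows the stand's hole at (357,45), with rim corners at (300,27), (340,98) and (415,63). The doser is held with its block's top front edge near row 293.

```bash
python3 - <<'E'
from h import *
import json
c=json.load(open('w3.json')); im=cv2.imread('pics/w3.png'); g=cv2.cvtColor(im,cv2.COLOR_BGR2GRAY)
hsv=cv2.cvtColor(im,cv2.COLOR_BGR2HSV)
m=np.zeros(g.shape,np.uint8); m[30:60,342:372]=1; m&=((hsv[...,1]>70)).astype(np.uint8)
n,l,s,ce=cv2.connectedComponentsWithStats(m); k=1+np.argmax(s[1:,4]); print(s[k],ce[k])
u,v=s[k][0]+(s[k][2]-1)/2,s[k][1]+(s[k][3]-1)/2
print('hole',plane(c,u,v,.06)); T=cam('top');S=cam('side')
print(tri(ray(c,u,v),ray(T,273,261.6)),tri(ray(c,u,v),ray(S,302.5,224.1)))
d=(g<60).astype(np.uint8); d[110:]=0; d[:,:295]=0; d[:,425:]=0
n,l,s,ce=cv2.connectedComponentsWithStats(d); k=1+np.argmax(s[1:,4]); print(s[k])
# outer rim edges: fit lines to outer boundary pts lower-left, lower-right
o=(l==k); 
def fit(pts):
    P=np.array([plane(c,x,y,.065)[:2] for x,y in pts]); vx,vy,x0,y0=cv2.fitLine(P.astype(np.float32),cv2.DIST_HUBER,0,1e-4,1e-4).ravel()
    r=abs((P-[x0,y0])@[-vy,vx]); return np.degrees(np.arctan2(vy,vx))%90,np.array([x0,y0]),np.array([-vy,vx]),r.max()
lo=[(x,np.where(o[:,x])[0].max()) for x in range(347,408)]      # lower right edge
le=[(x,np.where(o[:,x])[0].max()) for x in range(306,334)]      # lower-left edge
ul=[(x,np.where(o[:,x])[0].min()) for x in range(306,360)]      # upper-left
ur=[(np.where(o[y])[0].max(),y) for y in range(6,56)]
L=[fit(p) for p in (lo,le,ul,ur)]
for q in L: print(q)
H=plane(c,u,v,.06)[:2]
for q in L: print('dist hole-edge',(H-q[1])@q[2])
print('sizes',(L[0][1]-L[2][1])@L[0][2],(L[1][1]-L[3][1])@L[1][2])
n0,n1=L[0][2],L[1][2]
cen=np.linalg.solve([n0,n1],[((L[0][1]+L[2][1])/2)@n0,((L[1][1]+L[3][1])/2)@n1]); print('rim centre',cen)
s=manip.sense(); M=R.from_quat(s['tool_rot']).as_matrix(); tz=s['tcp_pos'][2]
col=g[270:320,327].astype(int); print(col[::2])
for r in (288,291,294): print(r,(M.T@(plane(c,327,r,tz+.0337)-s['tcp_pos'])*1000).round(1))
for x in (269,384): print(x,(M.T@(plane(c,x,292,tz+.0337)-s['tcp_pos'])*1000).round(1))
E
```

```text
[346  37  22  19 312] [356.52884615  45.76923077]
hole [0.52501226 0.23789293 0.06      ]
(array([0.52435726, 0.23760481, 0.05902042]), np.float64(0.0017498817061940841)) (array([0.52480731, 0.23877265, 0.05676495]), np.float64(0.0007804032590225196))
[ 301    0  114   99 1008]
(np.float32(32.48769), array([0.5403461 , 0.21428429], dtype=float32), array([-0.53711843,  0.8435069 ], dtype=float32), np.float64(0.0004147550053121039))
(np.float32(31.849316), array([0.5013447, 0.2220568], dtype=float32), array([0.84943885, 0.5276871 ], dtype=float32), np.float64(0.0007438043211535089))
(np.float32(32.639393), array([0.50791967, 0.26137325], dtype=float32), array([-0.53934985,  0.8420818 ], dtype=float32), np.float64(0.0008540163400265229))
(np.float32(32.48854), array([0.550549 , 0.2515681], dtype=float32), array([0.84349895, 0.53713083], dtype=float32), np.float64(0.00047664053920630733))
dist hole-edge 0.028150131993146137
dist hole-edge 0.028460680494091638
dist hole-edge -0.02899123976939627
dist hole-edge -0.02888554729299677
sizes -0.057136692 -0.05736877
rim centre [0.5249803  0.23836839]
[ 32  30  30  31  29  31  24  29  28  44  67  70  76  82  84  87  88  88
 101 120 124 123 123 125 124]
288 [ 23.4  -0.3 -33.7]
291 [ 22.4  -0.3 -33.7]
294 [ 21.3  -0.3 -33.7]
269 [ 21.9 -19.1 -33.7]
384 [ 21.9  18.2 -33.7]
```

Call:
drive_tool(motion=[[[30,1,0.15,0,-0.7],[30,2,0.3,0,-1.4],[30,3,0.45,0,-2.1],[30,3.8,0.6,0,-2.8],[30,4.3,0.7,0,-3.3],[30,4.41,0.7,0,-3.43],[30,4.41,0.7,0,-3.43],[30,4.41,0.7,0,-3.43]]])

```text
t: 6.9
tcp_pos: [0.5265, 0.2355, 0.1711]
tool_rot: [0.482, 0.876, -0.001, -0.0]
force: [-0.3, 0.4, -2.6]
finger_gap: 0.465
gripper_force: 41.0
```

```bash
python3 -c "
from h import *
go(.5261,.2363,.0785,32.4)"
```

```text
tcp [0.5265 0.2355 0.1711] A 32.31 q [ 0.23  0.54  1.61 -0.    0.99 -0.34] t 6.9 F [-0.3  0.4 -2.6] gap 0.46488111590729564 41.04059100151062
shift [0.03 0.01 3.09] yaw -0.01
```

Call:
drive_tool(motion=[[[30,0.03,0,0.8,0],[30,0.03,0,1.6,0],[30,0.03,0,2.2,0],[30,0.03,0,2.6,0],[30,0.03,0,2.9,0],[30,0.03,0,3.05,0],[30,0.03,0,3.08,0],[30,0.03,0,3.08,0]]])

```text
t: 7.7
tcp_pos: [0.5266, 0.2377, 0.0794]
tool_rot: [0.482, 0.876, 0.0, 0.0]
force: [0.9, 1.0, -3.5]
finger_gap: 0.461
gripper_force: 41.0
```

```bash
python3 - <<'E'
from h import *
go(.5261,.2363,.0763,32.4)
for n in ('side','wrist'): snap(n,n+'4')
s=cv2.imread('pics/side4.png')[190:260,260:350]; w=cv2.imread('pics/wrist4.png')
cv2.imwrite('pics/c4.png',np.hstack([cv2.resize(s,(400,311),interpolation=cv2.INTER_CUBIC),cv2.resize(w,(400,311))]))
E
```

```text
tcp [0.5266 0.2377 0.0794] A 32.42 q [ 0.23  0.68  1.67 -0.    0.79 -0.34] t 7.7 F [ 0.9  1.  -3.5] gap 0.46085266622151266 41.034656167030334
shift [-0.03 -0.04  0.1 ] yaw 0.0
```

View pics/c4.png

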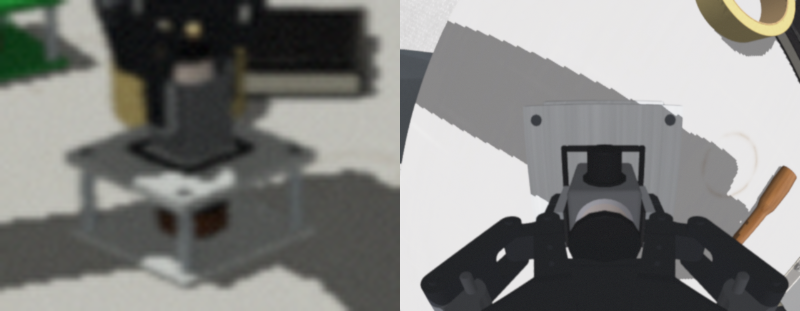

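The doser sits squarely inside the rim in both views, just above the deck. I lower it to contact.

Call:
drive_tool(motion=[[[30,-0.03,-0.02,0.06,0],[30,-0.03,-0.02,0.1,0],[30,-0.03,-0.02,0.13,0],[30,-0.03,-0.02,0.13,0]]])

```text
t: 8.2
tcp_pos: [0.5264, 0.2365, 0.0763]
tool_rot: [0.481, 0.876, 0.0, 0.0]
force: [-2.5, -0.7, 6.0]
finger_gap: 0.46
gripper_force: 42.1
```

Call:
drive_tool(motion=[[[45,0,0,0,0],[55,0,0,0,0],[70,0,0,0,0],[85,0,0,0,0],[85,0,0,0,0],[85,0,0,0,0]]])

```text
t: 8.8
tcp_pos: [0.5261, 0.2365, 0.0749]
tool_rot: [0.482, 0.876, -0.0, -0.0]
force: [0.7, 0.1, 0.5]
finger_gap: 0.994
gripper_force: 0.0
```

Call:
drive_tool(motion=[[[85,0,0,-0.6,0],[85,0,0,-1.5,0],[85,0,0,-2.5,0],[85,0,0,-3.5,0],[85,0,0,-4.4,0],[85,0,0,-4.6,0],[85,0,0,-4.6,0],[85,0,0,-4.6,0]]])

```text
t: 9.6
tcp_pos: [0.5252, 0.2363, 0.2118]
tool_rot: [0.482, 0.876, -0.001, -0.001]
force: [-0.1, 0.0, -0.0]
finger_gap: 0.996
gripper_force: 0.0
```

```bash
python3 - <<'E'
from h import *
import json
go(.5261,.2363,.21,32.4)
c,im=snap('wrist','w5'); json.dump({k:(v.tolist() if hasattr(v,'tolist') else v) for k,v in c.items()},open('w5.json','w'))
cv2.imwrite('pics/w5c.png',cv2.resize(im[160:300,250:400,::-1],(643,600),interpolation=cv2.INTER_CUBIC))
E
```

```text
tcp [0.5252 0.2363 0.2118] A 32.42 q [ 0.23  0.49  1.58 -0.    1.08 -0.34] t 9.6 F [-0.1  0.  -0. ] gap 0.996134567920258 0.0
shift [-0.01  0.03  0.06] yaw 0.0
```

View pics/w5c.png

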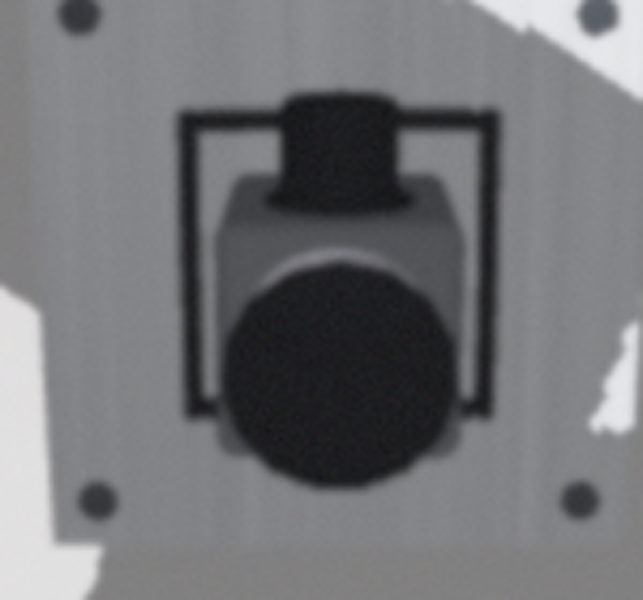

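The doser stands free, square in the rim with margins all round, and its button is out. I measure it and turn the tool for the second grasp.

```bash
python3 - <<'E'
from h import *
import json
c=json.load(open('w5.json')); f=lambda x,y,z: plane(c,250+x/4.287,160+y/4.287,z)
C=f(340,375,.13); B=f(340,95,.095); d=B-C; print(C,B,np.hypot(*d[:2]),np.degrees(np.arctan2(d[1],d[0])))
q=[f(182,112,.065),f(497,112,.065),f(490,416,.065),f(190,416,.065)]; print('rim',np.mean(q,0))
go(.525-.0048,.238+.0076,.2118,-57.6)
E
```

```text
[0.52575966 0.23833294 0.13      ] [0.50595186 0.26981603 0.095     ] 0.03719588695344135 122.17632052535019
rim [0.5253376  0.23951449 0.065     ]
tcp [0.525  0.2362 0.2114] A 32.42 q [ 0.23  0.49  1.58 -0.    1.08 -0.34] t 9.65 F [ 0.3 -0.8  0.1] gap 0.9923730118186024 0.0
shift [ 0.35  0.03 -0.01] yaw 11.25
```

Call:
drive_tool(motion=[[[85,0,0,0,1],[85,0,0,0,2],[85,0,0,0,3],[85,0,0,0,4],[85,0,0,0,5],[85,0,0,0,6],[85,0,0,0,7],[85,0,0,0,8],[85,0,0,0,9],[85,0,0,0,10]]])

```text
t: 10.65
tcp_pos: [0.5252, 0.2363, 0.2111]
tool_rot: [0.933, 0.359, -0.002, -0.0]
force: [0.5, 0.3, -0.1]
finger_gap: 0.992
gripper_force: 0.0
```

Call:
drive_tool(motion=[[[85,0,0,0,0.7],[85,0,0,0,1.25],[85,0,0,0,1.25],[85,0,0,0,1.25]]])

```text
t: 11.05
tcp_pos: [0.5255, 0.2364, 0.2118]
tool_rot: [0.96, 0.28, -0.001, -0.0]
force: [-0.6, -0.1, -0.6]
finger_gap: 0.993
gripper_force: 0.0
```

```bash
python3 - <<'E'
from h import *
go(.525-.0048,.238+.0076,.071,-57.6)
E
```

```text
tcp [0.5255 0.2364 0.2118] A -57.48 q [ 0.23  0.49  1.58 -0.    1.08  1.23] t 11.05 F [-0.6 -0.1 -0.6] gap 0.9932140365935747 0.0
shift [ 0.03 -0.35  4.69] yaw 0.01
```

Call:
drive_tool(motion=[[[85,0.03,-0.35,0.3,0],[85,0.03,-0.35,1,0],[85,0.03,-0.35,2,0],[85,0.03,-0.35,3,0],[85,0.03,-0.35,3.8,0],[85,0.03,-0.35,4.4,0],[85,0.03,-0.35,4.69,0],[85,0.03,-0.35,4.69,0],[85,0.03,-0.35,4.69,0]]])

```text
t: 11.95
tcp_pos: [0.5215, 0.2462, 0.0726]
tool_rot: [0.96, 0.279, 0.0, -0.0]
force: [0.1, 0.7, 0.3]
finger_gap: 0.992
gripper_force: 0.0
```

Call:
drive_tool(motion=[[[75,0,0,0,0],[68,0,0,0,0],[64,0,0,0,0],[64,0,0,0,0],[64,0,0,0,0],[64,0,0,0,0]]], squeeze=30)

```text
t: 12.55
tcp_pos: [0.5213, 0.2459, 0.0724]
tool_rot: [0.96, 0.279, 0.0, 0.0]
force: [0.6, -0.0, -1.1]
finger_gap: 0.751
gripper_force: 0.0
```

```bash
python3 - <<'E'
from h import *
go(.525-.0048,.238+.0076,.071,-57.6)
c,w=snap('wrist','w6'); s=manip.snapshot('side')[180:250,260:350]
cv2.imwrite('pics/c6.png',np.hstack([cv2.resize(s,(360,400),interpolation=cv2.INTER_CUBIC),cv2.resize(w[200:440,195:459],(440,400),interpolation=cv2.INTER_CUBIC)])[:,:,::-1])
E
```

```text
tcp [0.5213 0.2459 0.0724] A -57.57 q [0.25 0.69 1.68 0.   0.77 1.25] t 12.55 F [ 0.6 -0.  -1.1] gap 0.7506809166738903 0.0
shift [-0.03 -0.01  0.05] yaw 0.0
```

View pics/c6.png

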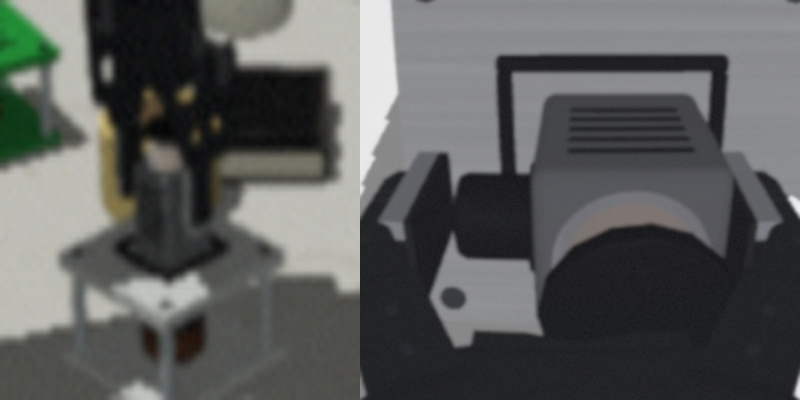

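The pads straddle the button (left) and the face opposite (right), each a few mm clear. I close stepwise, shifting 7 mm so that the doser stays put.

Call:
drive_tool(motion=[[[61,0,0,0,0],[59,0,0,0,0],[58,0,0,0,0],[56,0,0.03,0,0],[54,0,0.07,0,0],[52,0,0.1,0,0],[50,0,0.13,0,0],[48,0,0.17,0,0],[46,0,0.2,0,0],[44,0,0.23,0,0]]])

```text
t: 13.65
tcp_pos: [0.5255, 0.2402, 0.0742]
tool_rot: [0.96, 0.279, 0.001, -0.0]
force: [-2.8, 0.2, 12.5]
finger_gap: 0.519
gripper_force: 9.2
```

Call:
drive_tool(motion=[[[40,0,0,0,0],[40,0,0,0,0],[40,0,0,0,0],[40,0,0,0,0],[40,0,0,0,0],[40,0,0,0,0]]])

```text
t: 14.25
tcp_pos: [0.5256, 0.24, 0.0743]
tool_rot: [0.96, 0.279, 0.001, 0.0]
force: [-1.6, -3.0, 13.3]
finger_gap: 0.511
gripper_force: 30.3
```

```bash
python3 - <<'E'
from h import *
go(.525-.0048,.238+.0076,.071,-57.6)
c,w=snap('wrist','w7')
cv2.imwrite('pics/c7.png',cv2.resize(w[200:440,195:459],(440,400),interpolation=cv2.INTER_CUBIC)[:,:,::-1])
E
```

```text
tcp [0.5256 0.24   0.0743] A -57.58 q [ 0.24  0.68  1.68 -0.    0.78  1.24] t 14.25 F [-1.6 -3.  13.3] gap 0.5112737925332804 30.26530623435974
shift [-0.05 -0.25  0.11] yaw 0.0
```

The button is fully home: the gap is 43.7 mm at 30 N. I release it the same way in reverse.

Call:
drive_tool(motion=[[[46,0,-0.03,0,0],[48,0,-0.07,0,0],[50,0,-0.1,0,0],[52,0,-0.13,0,0],[54,0,-0.17,0,0],[56,0,-0.2,0,0],[58,0,-0.23,0,0],[60,0,-0.25,0,0],[63,0,-0.25,0,0],[70,0,-0.25,0,0]]])

```text
t: 15.3
tcp_pos: [0.5204, 0.2466, 0.072]
tool_rot: [0.96, 0.279, -0.001, -0.0]
force: [0.2, -1.0, -0.3]
finger_gap: 0.818
gripper_force: 0.0
```

Call:
drive_tool(motion=[[[85,0,0,0,0],[85,0,0,0,0],[85,0,0,0,0],[85,0,0,0,0],[85,0,0,-0.5,0],[85,0,0,-1.4,0],[85,0,0,-2.4,0],[85,0,0,-3.4,0],[85,0,0,-4.4,0],[85,0,0,-4.7,0]]])

```text
t: 16.3
tcp_pos: [0.5228, 0.2469, 0.2167]
tool_rot: [0.96, 0.279, 0.003, 0.0]
force: [0.3, 0.0, 0.2]
finger_gap: 0.992
gripper_force: 0.0
```

Call:
drive_tool(motion=[[[85,0,0.35,0,-1],[85,0,0.35,0,-2],[85,0,0.35,0,-3],[85,0,0.35,0,-4],[85,0,0.35,0,-5],[85,0,0.35,0,-6],[85,0,0.35,0,-7],[85,0,0.35,0,-8],[85,0,0.35,0,-9],[85,0,0.35,0,-10]]])

```text
t: 17.3
tcp_pos: [0.5259, 0.2373, 0.2121]
tool_rot: [0.554, 0.833, -0.001, -0.001]
force: [0.6, 0.4, 0.1]
finger_gap: 0.995
gripper_force: 0.0
```

Call:
drive_tool(motion=[[[85,0,0,0,-0.7],[85,0,0,0,-1.25],[85,0,0,0,-1.25],[85,0,0,0,-1.25]]])

```text
t: 17.7
tcp_pos: [0.5261, 0.2374, 0.2125]
tool_rot: [0.482, 0.876, -0.0, -0.001]
force: [-0.7, 0.9, 0.7]
finger_gap: 1.0
gripper_force: 0.0
```

```bash
python3 - <<'E'
from h import *
import json
go(.525,.2363,.2118,32.4)
c,im=snap('wrist','w8'); g=cv2.cvtColor(im,cv2.COLOR_RGB2GRAY); g5=cv2.cvtColor(cv2.imread('pics/w5.png'),cv2.COLOR_BGR2GRAY)
a=json.load(open('w5.json')); print(np.array(c['origin'])-a['origin'])
# compare doser parts between the images: template shift
for nm,(x0,x1,y0,y1) in dict(button=(312,350,178,205),cap=(300,358,215,278),rim=(286,312,180,262)).items():
    t=g5[y0:y1,x0:x1]; r=cv2.matchTemplate(g[y0-25:y1+25,x0-25:x1+25],t,cv2.TM_CCOEFF_NORMED); _,v,_,p=cv2.minMaxLoc(r); print(nm,round(v,3),p[0]-25,p[1]-25)
E
```

```text
tcp [0.5261 0.2374 0.2125] A 32.33 q [ 0.23  0.49  1.57  0.    1.08 -0.33] t 17.7 F [-0.7  0.9  0.7] gap 0.9996460447252961 0.0
shift [-0.01 -0.05  0.03] yaw -0.01
[0.00088373 0.00112059 0.00071991]
button 0.939 -3 -1
cap 0.991 -3 -2
rim 0.963 -2 0
```

The button, cap and rim all match the earlier view to within about 2 px, so the doser is upright in the rim with its button out.

```bash
python3 -c "
from station import manip
print(manip.sign_off())"
```

```text
the job is handed in; nothing more can be done
None
```

The doser stands upright in the grey stand's rim; I squeezed its button fully home (43.7 mm gap at 30 N), let go so that it sprang back, and handed the job in at about 18 s with nothing else touched.

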